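Wind up the decorating wheel and give it a trial turn

ROBOT

A 6-joint arm with a two-finger parallel gripper is mounted at the origin on the work surface. World frame = base frame: x ahead of the robot, y to its left, z up, the work surface at z = 0. Lengths are in m, angles in rad, forces in N, time in s.
With the tool pointing down it reaches from about 0.25 to 0.85 m from the base axis. Payload 12.5 kg.
Tool frame: the origin (TCP) lies midway between the tips of the shut fingers; the grasp point (between the pads) lies 19 mm behind it (bot.tcp_to_grasp is the distance from the TCP to the grasp point, in m); z points along the fingers, y is the line along which they close (so a half turn about z gives the same grasp; the last joint's range is limited). The gripper opens to 93 mm and grips with 3 to 60 N. Pads are 15 mm wide; open, the fingers measure 128 mm over their backs; the gripper's body (75 mm by 188 mm) begins 65 mm behind the grasp point.
Start: joints at [-1.268, 0.351, 1.652, -0, 1.139, -0.085], TCP at [0.208, -0.509, 0.191] pointing down, gripper open.
Joint ranges: [-2.75, 2.75], [-0.79, 2.1], [0.01, 2.65], [-1.57, 4.71], [0.07, 3.14], [-2.87, 2.87]. Speed limits (rad/s): [2.22, 2.22, 2.79, 3.14, 3.14, 3.14].

INTERFACE

Orientations are given as a unit quaternion [w, x, y, z].
In Python, from station import bot, snapshot, calibration, ticket gives the robot as it stands. The module is installed in compiled form; this text tells all that it offers.
- The arm moves only by the tool apply_moves, never from a script. Its argument "motion" is one flat list of numbers, 6 for each row, row after row: the shift along the tool's x, y, z as a fraction of full scale, then the turn, a rotation vector about the tool's x, y, z as a fraction of full scale. In form: [tx, ty, tz, rx, ry, rz, tx, ty, tz, rx, ry, rz, ...]. A call has 1 to 8 rows; each row is the pose to reach, as a shift and turn from the pose commanded when the call began, along the tool's axes at that moment, turning the shorter way round; what a row does not reach only later rows make up. Full scale, the value 1, is 200 mm for a shift and 2 pi rad for a turn. A row lasts 1/8 s, in which the tool goes at most 62.5 mm and 10.7 degrees, less where a joint would pass 70% of its speed; a pose out of reach is approached as far as the arm can. A call with a number of a shift or a turn outside -1 to 1 is refused whole. A call with a gripper value outside its range is refused whole. "grip" is the finger opening in mm, from 0 to 93, set as the call begins (left out, the last holds). The fingers move at their own pace and stop on an object; the grip force is fixed at half the most. Time passes only in rows, so rows that repeat a pose let the fingers close. It gives the time, the measured TCP pose, the force, the opening and the grip force at its end, in the units of the state.
- bot.get_obs(): the state, without advancing time (a new reading comes with each control period).
- snapshot(name): name is "scene" or "side" or "wrist"; returns the picture (384x512x3 uint8, blue, green, red); there is no depth.
- calibration(name): a dict with "K" (3x3 intrinsics, pixels), "world_from_camera" (4x4, takes a point from camera to world coordinates); the wrist camera has in their place "mount" (4x4, takes a point from camera to tool coordinates, whose origin is the TCP and whose axes are the flange's). Camera axes: x right, y down, z forward; pixel columns grow to the right and rows downward; lengths in m; the calibration is good to about 2 mm. A picture is of the moment at which its call begins: read the wrist's pose just before it. calibration takes no time and is no camera call.
- ticket.sign_off(): hands the job in; it is judged then, once.
The state is a dict: "time_s": time; "q": joint angles; "joint_vel": joint speeds; "tau": joint torques, N m; "position": TCP position; "eef_rot": TCP orientation; "ft_force": force on the tool from outside, world axes, zero at the start; "ft_torque": the same for the moment, N m; "gripper_width": finger opening in m; "finger_force": force on a finger pad.
Only numpy, scipy, OpenCV 4.12 (cv2) and the standard library are available. Lean on these libraries where they do the work, as an engineer would, in place of code of your own. Each camera call takes 0.05 s, during which the arm holds its last target. There are 200 camera calls.

TASK

Wind the spring of the decorating wheel right up with its brass key until it comes up solid, then swing the red brake lever over against its stop and hold it there while the vase goes round at least one full turn, and let the lever spring back so that the wheel stands still again. The paint on the vase is wet, so do not touch the vase, and leave it standing in the middle of the wheel; the other things on the bench stay where they are.

Things in the scene. Friction and masses are not known exactly. Their poses are not given: they have to be found in the camera images.
- machine: decorating wheel with a clockwork motor, fixed to the bench: teal case 345 x 215 mm, 113 mm high. Origin: middle of its underside. x points from the winding panel at the front (robot side) to the back, y to its left, z up. The panel's outward normal leans 30 degrees from vertical to the front. The wheel axis is 70 mm behind the origin; the brake lever is on the right (-y)
- key (a joint): winding of the mainspring, rad: 0 run down, 5.6 fully wound, where the key comes up solid against a stop. Grows as the key is turned clockwise, seen facing the panel. A ratchet holds the key where it is left; turning takes about 0.09 N m, from 0.9 rad on (slack taken up) rising to 0.15 N m. Starts between 0.05 and 0.8
- key_grip (a point): brass winding key with two wings on the sloping panel; the point to grip, on its axis, 50 mm out from the panel. x runs along the wings (66 mm tip to tip), y across their 10 mm thickness (flat sides), z outward along the axis, 30 degrees from vertical; the wings span 33 to 63 mm out from the panel. The frame turns with the key
- brake (a joint): brake lever, rad: about 0 at rest (its sprung shoe holds the wheel), 0.55 against its stop (brake off). Grows as the red handle swings clockwise, seen from above, about an upright pivot: to the front and in towards the panel. Takes about 3 N at the handle to start, 5 N at the stop; springs back by itself when let go
- brake_grip (a point): middle of the upright red handle on the end of the brake lever: 22 mm across, it stands from 145 to 199 mm above the bench and this point is at 177 mm. 113 mm from the pivot
- brake_pivot (a point): axis of the brake lever's upright pivot, at the handle point's height (177 mm); the pivot itself ends at 149 mm
- wheel (a joint): turn of the wheel head, rad, 0 at the start, growing as it runs (anticlockwise from above); one turn is 6.28. It runs only while the spring is wound and the brake is off: from fully wound the first turn takes 2 to 3 s and it can make about two
- wheel_top (a point): centre of the top of the aluminium wheel head, 200 mm across and 18 mm thick, its top 150 mm above the bench
- vase: freshly painted terracotta vase standing in the middle of the wheel head, 96 mm across, 125 mm high, blue band; origin: centre of its foot
- red_paint: bystander: red 1 litre paint bottle with black cap, 83 mm across, 205 mm high; origin: centre of its underside
- yellow_paint: bystander: yellow 1 litre paint bottle with black cap, 83 mm across, 205 mm high; origin: centre of its underside
- brush_jar: bystander: clear jar of brushes, 80 mm across, 115 mm high, the brushes stand up to 255 mm; origin: centre of its underside
- mixing_tub: bystander: white mixing tub with a red band and a lid, 92 mm across, 75 mm high; origin: centre of its underside
- water_tub: bystander: white water tub with a blue band and a lid, 92 mm across, 75 mm high; origin: centre of its underside
- tape_roll: bystander: orange tape roll lying flat, 96 mm across, 36 mm high; origin: centre of its underside
- stretcher_bar: bystander: pale wooden stretcher bar lying flat, 220 x 38 x 18 mm, along its x axis; origin: centre of its underside
Mind the look-alikes: they are no part of the job. Leave any green look-alike of the vase alone.

How it is judged:
By the outcome, as a careful person would: the job done as asked, in the order asked, and still so for the second after the job is handed in, with the robot touching nothing.
It also fails if it takes over 72 s, if anything falls off the work surface, if the arm or the gripper's body presses on something with over 40 N, if the wrist force passes 120 N, or if a joint passes its speed limit or range.

## Working session

There is one attempt and no reset: what is moved stays moved. The work goes in short steps, Python scripts to look and compute and a tool call to move; the robot and the scene stay as the last step left them, time stands still between calls to the robot, and variables do not carry over. Pictures are saved under pics/ and viewed, at most 10 in all, crops included, and the job is handed in when it is done.

Besides the shell and the picture viewer there is one more tool, called after "Emit:" in YAML: its name, and indented under it one key for each argument. apply_moves: Moves the arm, as the interface text tells. Its arguments: {"type":"object","properties":{"motion":{"type":"array","items":{"type":"number"}},"grip":{"type":"number"}},"required":["motion"]}

```bash
mkdir -p pics
python3 - <<'E'
from station import bot,snapshot,calibration
import cv2,numpy as np
np.set_printoptions(precision=4,suppress=True)
o=bot.get_obs();print(o)
for n in("scene","side"):
    cv2.imwrite(f"pics/{n}0.png",snapshot(n));c=calibration(n);print(n,c["K"],c["world_from_camera"])
print(calibration("wrist"),bot.tcp_to_grasp)
E
```

```text
{'time_s': 0.0, 'q': array([-1.2676,  0.3512,  1.6524, -0.    ,  1.1391, -0.0845]), 'joint_vel': array([ 0.0002,  0.0005,  0.0009, -0.0005, -0.0003, -0.0002]), 'tau': array([  0.0026, -49.7311, -28.5254,   0.07  ,   0.0257,  -0.0001]), 'position': array([ 0.2079, -0.5088,  0.1903]), 'eef_rot': array([-0.0006,  0.9813,  0.1927, -0.0001]), 'ft_force': array([-0.5494, -0.2741,  0.3075]), 'ft_torque': array([-0.0031,  0.0037, -0.0475]), 'finger_force': 0.0, 'gripper_width': 0.09298316529314454}
scene [[418.8881   0.     253.3135]
 [  0.     418.8881 190.7172]
 [  0.       0.       1.    ]] [[-0.761   0.5553 -0.3355  1.0239]
 [ 0.6487  0.6571 -0.384   0.5274]
 [ 0.0072 -0.5098 -0.8602  1.2779]
 [ 0.      0.      0.      1.    ]]
side [[479.8731   0.     256.2616]
 [  0.     479.8731 196.879 ]
 [  0.       0.       1.    ]] [[-0.749  -0.4617  0.4752 -0.0092]
 [-0.6626  0.5221 -0.537   0.6602]
 [-0.0002 -0.7171 -0.697   0.9301]
 [ 0.      0.      0.      1.    ]]
{'K': array([[280.8543,   0.    , 254.153 ],
       [  0.    , 280.8543, 187.5016],
       [  0.    ,   0.    ,   1.    ]]), 'mount': array([[ 0.0006, -0.9697, -0.2441,  0.0666],
       [ 1.    ,  0.0006, -0.    ,  0.0019],
       [ 0.0002, -0.2441,  0.9697, -0.1936],
       [ 0.    ,  0.    ,  0.    ,  1.    ]])} 0.0188
```

View pics/scene0.png

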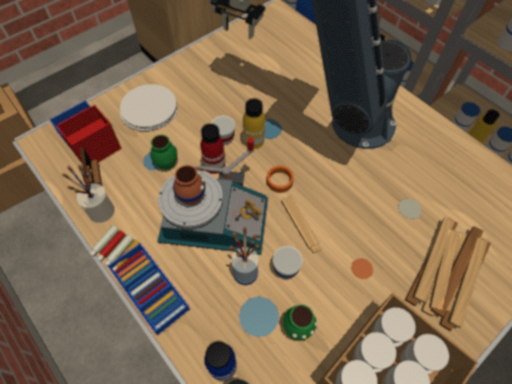

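View pics/side0.png

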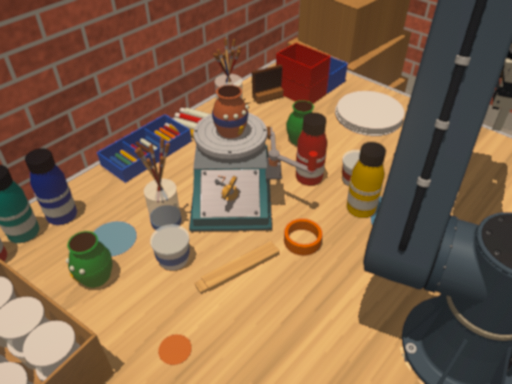

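Candidates: machine key in scene at (248,208) and side at (230,188). The brake handle is red, at scene (251,145). Its look-alikes are the red bottle at (212,140) and the tape roll at (280,178). The vase is the terracotta one at scene (187,183); the green ones at (163,152) and (300,322) are look-alikes. Next, a close crop to check.

Run:
```python
import cv2,numpy as np
a=cv2.imread("pics/scene0.png")[120:270,145:295];b=cv2.imread("pics/side0.png")[80:240,180:340]
f=lambda i:cv2.resize(i,(400,400),interpolation=cv2.INTER_CUBIC)
cv2.imwrite("pics/crop.png",np.hstack([f(a),f(b)]))
```

```text
(no output)
```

View pics/crop.png

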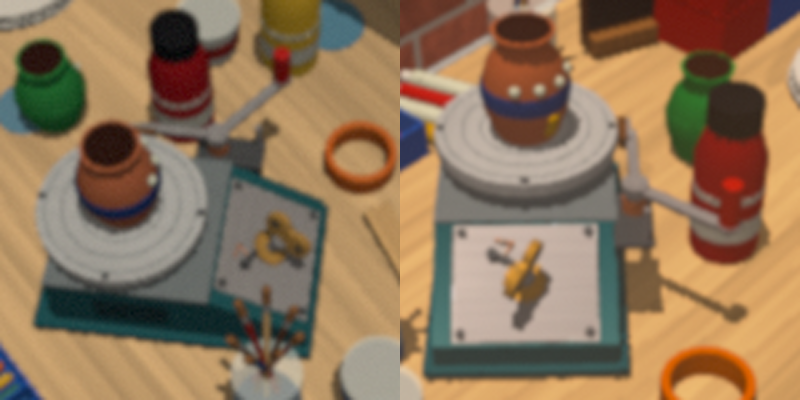

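```bash
cat > h.py <<'E'
from station import bot,snapshot,calibration
import cv2,numpy as np
from scipy.spatial.transform import Rotation as R
np.set_printoptions(precision=4,suppress=True)
def cam(n,o=None):
    c=calibration(n)
    if n!="wrist": return c["K"],c["world_from_camera"]
    return c["K"],toolT(o)@c["mount"]
def rot(q): return R.from_quat(np.r_[q[1:],q[0]])
def toolT(o):
    T=np.eye(4);T[:3,:3]=rot(o["eef_rot"]).as_matrix();T[:3,3]=o["position"];return T
def ray(c,p):
    K,T=c;d=T[:3,:3]@np.linalg.solve(K,[*p,1]);return T[:3,3],d/np.linalg.norm(d)
def atz(c,p,z): o,d=ray(c,p);return o+d*(z-o[2])/d[2]
def tri(rs):
    A=sum(np.eye(3)-np.outer(d,d) for o,d in rs);b=sum((np.eye(3)-np.outer(d,d))@o for o,d in rs);return np.linalg.solve(A,b)
def proj(c,X):
    K,T=c;p=K@(T[:3,:3].T@(np.asarray(X)-T[:3,3]));return p[:2]/p[2]
def delta(P,Rm,o=None,P0=None,R0=None):
    "row for target pose from the commanded pose"
    P0=o["position"] if P0 is None else P0;R0=rot(o["eef_rot"]) if R0 is None else R0
    return np.r_[R0.inv().apply(np.asarray(P)-P0)/.2,(R0.inv()*Rm).as_rotvec()/(2*np.pi)]
E
python3 - <<'E'
from h import *
S=cam("scene");D=cam("side")
s=lambda x,y:(145+x*.375,120+y*.375)
d=lambda x,y:(180+(x-400)*.4,80+y*.4)
print("FL,FR",atz(D,d(427,375),0),atz(D,d(628,372),0))
print("FR scene",atz(S,s(312,352),0))
print("BL scene", atz(S,s(37,325),0))
print("wheel",atz(S,s(122,207),.150),atz(D,d(527,133),.150))
print("piv",atz(S,s(217,133),.149),atz(D,d(637,187),.149))
print("handle top",atz(S,s(282,53),.199),atz(D,d(733,185),.199))
print("FR'",atz(S,s(327,208),.0),"key",tri([ray(S,s(283,235)),ray(D,d(524,268))]))
E
```

```text
FL,FR [ 0.6706  0.1486 -0.    ] [0.5169 0.0071 0.    ]
FR scene [0.6547 0.1522 0.    ]
BL scene [ 0.891  -0.0949  0.    ]
wheel [ 0.7481 -0.0822  0.15  ] [ 0.7378 -0.0801  0.15  ]
piv [ 0.5993 -0.0922  0.149 ] [ 0.5904 -0.0892  0.149 ]
handle top [ 0.4857 -0.1047  0.199 ] [ 0.4848 -0.1048  0.199 ]
FR' [0.5064 0.012  0.    ] key [0.6175 0.0526 0.1172]
```

Run:
```python
from h import *
S=cam("scene");D=cam("side")
print("jar",atz(S,(245,262),.115),atz(D,(161,187),.115), "brushtips",tri([ray(S,(250,233)),ray(D,(165,143))]))
print("redcap",atz(S,(209,131),.205),"yellow",atz(S,(254,105),.205))
print("key axis est")
o=bot.get_obs()
xm=np.array([.70,-.714,0]);n=np.array([0,0,.866])-.5*xm
P=np.array([.6175,.0526,.117])+.15*n
R0=rot(o["eef_rot"]);z0=R0.apply([0,0,1]);
ax=np.cross(z0,-n);ang=np.arcsin(np.linalg.norm(ax));Rt=R.from_rotvec(ax/np.linalg.norm(ax)*ang)*R0
print("target",P,Rt.as_matrix());print(delta(P,Rt,o))
print("up",delta([.208,-.509,.42],R0,o), delta([.56,.1,.42],R0,o))
```

```text
jar [0.7465 0.1774 0.115 ] [0.7477 0.1629 0.115 ] brushtips [0.7161 0.1596 0.2612]
redcap [ 0.5691 -0.2162  0.205 ] yellow [ 0.3846 -0.207   0.205 ]
key axis est
target [0.565  0.1061 0.2469] [[ 0.8903  0.2912  0.35  ]
 [ 0.4142 -0.8373 -0.357 ]
 [ 0.1891  0.4628 -0.8661]]
[ 2.8157 -2.1718 -0.2803 -0.0773  0.0315 -0.    ]
up [ 0.0003 -0.0002 -1.1482  0.      0.      0.    ] [ 2.781  -2.1537 -1.1458  0.      0.      0.    ]
```

Emit:
apply_moves:
  motion: [0,0,-1,0,0,0,0,0,-1,0,0,0,0,0,-1,0,0,0,0.5,-0.4,-1,0,0,0,1,-0.8,-1,0,0,0,1,-0.8,-1,0,0,0,1,-0.8,-1,0,0,0]

```text
time_s: 0.98
position: [0.3299, -0.2892, 0.3905]
eef_rot: [-0.0, 0.981, 0.192, 0.0]
ft_force: [0.9, -0.1, -0.3]
gripper_width: 0.0929
finger_force: 0.0
```

Emit:
apply_moves:
  motion: [0.3,-0.25,0,0,0,0,0.6,-0.5,0,0,0,0,0.9,-0.7,0,0,0,0,0.9,-0.7,0,0,0,0,0.9,-0.7,0,0,0,0,0.9,-0.7,0,0,0,0]

```text
time_s: 1.72
position: [0.4429, -0.0938, 0.3904]
eef_rot: [-0.0, 0.981, 0.193, -0.0]
ft_force: [0.2, -0.1, 0.6]
gripper_width: 0.0929
finger_force: 0.0
```

Emit:
apply_moves:
  motion: [0.3,-0.25,0,0,0,0,0.6,-0.5,0,0,0,0,0.9,-0.67,0.2,-0.05,0.02,0,0.9,-0.67,0.4,-0.077,0.031,0,0.9,-0.67,0.5,-0.077,0.031,0,0.9,-0.67,0.5,-0.077,0.031,0,0.9,-0.67,0.5,-0.077,0.031,0,0.9,-0.67,0.5,-0.077,0.031,0]

```text
time_s: 2.72
position: [0.5601, 0.0974, 0.2925]
eef_rot: [0.216, 0.948, 0.185, 0.141]
ft_force: [0.1, -1.1, 0.4]
gripper_width: 0.0932
finger_force: 0.0
```

Run:
```python
from h import *
o=bot.get_obs();print(o["position"],o["q"],o["eef_rot"],o["time_s"],rot(o["eef_rot"]).as_matrix())
im=snapshot("wrist");cv2.imwrite("pics/w1.png",im)
K,T=cam("wrist",o);np.savez("w1.npz",K=K,T=T)
```

```text
[0.5601 0.0974 0.2925] [ 0.3333  0.1964  1.702  -0.5396  1.0708  1.7419] [0.2156 0.9484 0.1846 0.1413] 2.725 [[ 0.8919  0.2893  0.3476]
 [ 0.4111 -0.8388 -0.3568]
 [ 0.1883  0.4612 -0.8671]]
```

View pics/w1.png

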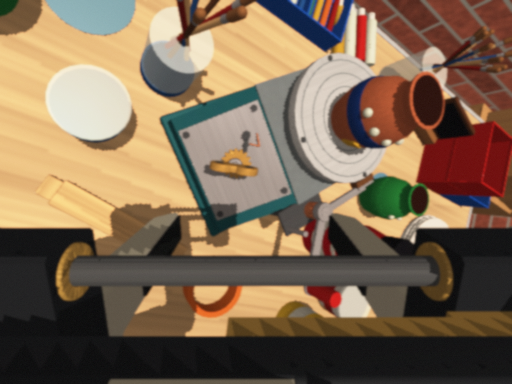

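The wrist view shows the panel with the key at about (235,168) and its wings running roughly along image x. The brake pivot is at (322,211) and the red handle at (335,298). I'll enlarge the key.

Run:
```python
import cv2
a=cv2.imread("pics/w1.png")[80:240,155:305]
cv2.imwrite("pics/w1c.png",cv2.resize(a,None,fx=3.75,fy=3.75,interpolation=cv2.INTER_CUBIC))
```

```text
(no output)
```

View pics/w1c.png

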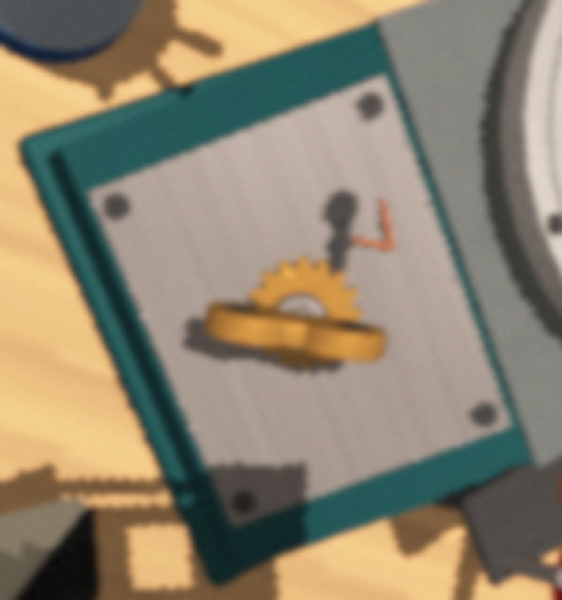

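```bash
cat > fit.py <<'E'
from h import *
from scipy.optimize import least_squares
z=np.load("w1.npz");W=(z["K"],z["T"]);S=cam("scene");D=cam("side")
s=lambda x,y:(145+x*.375,120+y*.375)
d=lambda x,y:(180+(x-400)*.4,80+y*.4)
w=lambda x,y:(155+x/3.75,80+y/3.75)
# sign (u along slope up/back, v left)
obs=[(W,w(117,207),-1,1),(W,w(370,105),1,1),(W,w(484,414),1,-1),(W,w(244,502),-1,-1),
(D,d(462,232),1,1),(D,d(590,231),1,-1),(D,d(448,338),-1,1),(D,d(590,331),-1,-1),(S,s(240,184),1,-1),(S,s(319,210),-1,-1)]
def ax(p):
    x=np.array([np.cos(p),np.sin(p),0]);y=np.array([-x[1],x[0],0]);n=np.array([0,0,np.sqrt(.75)])-.5*x;return x,y,np.cross(y,n),n
def f(p):
    x,y,u,n=ax(p[0]);return np.concatenate([proj(c,p[1:4]+i*p[4]*u+j*p[5]*y)-q for c,q,i,j in obs])
r=least_squares(f,[-.78,.63,.04,.07,.06,.06],loss="soft_l1");psi=r.x[0];x,y,u,n=ax(psi);C=r.x[1:4]
print("psi",psi,"C",C,r.x[4:],"res",np.round(r.fun,1))
def onplane(c,q,h):
    o,e=ray(c,q);return o+e*(n@(C+h*n-o))/(n@e)
def uv(P): return np.array([(P-C)@u,(P-C)@y])
if __name__=="__main__":
    for q in((300,322),(208,320),(385,343),(305,310)): print(q,[uv(onplane(W,w(*q),h)) for h in(.063,.055,.01)])
    print("side", [uv(onplane(D,d(*q),.063)) for q in((537,243),(512,285))])
    print("front mid, wheel est",C,"wheel w", atz(W,(337,120),.15))
E
python3 fit.py
```

```text
psi -0.8270231827999247 C [0.6302 0.0374 0.0819] [0.0538 0.066 ] res [-0.7 -0.4 -0.2  0.  -0.4  0.4 -0.6  0.2  0.1 -0.2 -0.2 -0.5  5.2 -2.3
  0.5 -0.3 -1.7 -0.  -3.2  1.4]
(300, 322) [array([0.0057, 0.0045]), array([0.0047, 0.0035]), array([-0.0011, -0.0019])]
(208, 320) [array([-0.0237,  0.0163]), array([-0.0254,  0.0156]), array([-0.0348,  0.0117])]
(385, 343) [array([ 0.0305, -0.0127]), array([ 0.03 , -0.014]), array([ 0.0274, -0.0216])]
(305, 310) [array([0.0088, 0.0078]), array([0.0079, 0.0069]), array([0.0025, 0.0018])]
side [array([ 0.0194, -0.0133]), array([-0.0231,  0.0111])]
front mid, wheel est [0.6302 0.0374 0.0819] wheel w [ 0.7375 -0.0712  0.15  ]
```

```bash
cat >> fit.py <<'E'
def grasp(wing,P=C,h=.05):  # wing: angle of tool x in (u,y); TCP pose with grasp point at h
    X=u*np.cos(wing)+y*np.sin(wing);Z=-n;M=np.c_[X,np.cross(Z,X),Z]
    return P+h*n-bot.tcp_to_grasp*n, R.from_matrix(M)
E
python3 - <<'E'
from fit import *
o=bot.get_obs();X=rot(o["eef_rot"]).apply([1,0,0]);print("cur x ang",np.degrees(np.arctan2(X@y,X@u)))
for k in(0,180):
    P,Rt=grasp(np.radians(-28.5+k));print(k,P,delta(P,Rt,o)*[200]*1 if 0 else delta(P,Rt,o))
    P2,_=grasp(np.radians(-28.5+k),h=.13);print("above",P2,delta(P2,Rt,o))
E
```

```text
psi -0.8270231827999247 C [0.6302 0.0374 0.0819] [0.0538 0.066 ] res [-0.7 -0.4 -0.2  0.  -0.4  0.4 -0.6  0.2  0.1 -0.2 -0.2 -0.5  5.2 -2.3
  0.5 -0.3 -1.7 -0.  -3.2  1.4]
cur x ang 69.21501433748861
0 [0.6197 0.0489 0.1089] [-0.006  -0.1326  0.985  -0.0025 -0.0005  0.2714]
above [0.5926 0.0784 0.1782] [-0.0011 -0.1354  0.585  -0.0025 -0.0005  0.2714]
180 [0.6197 0.0489 0.1089] [-0.006  -0.1326  0.985   0.0005 -0.0024 -0.2286]
above [0.5926 0.0784 0.1782] [-0.0011 -0.1354  0.585   0.0005 -0.0024 -0.2286]
```

Emit:
apply_moves:
  motion: [0,0,0,0,0,-0.03,0,-0.04,0.1,0,0,-0.06,0,-0.08,0.2,0,0,-0.09,0,-0.12,0.3,0,0,-0.12,0,-0.135,0.4,0,-0.002,-0.15,0,-0.135,0.4,0,-0.002,-0.18,0,-0.135,0.4,0,-0.002,-0.21,0,-0.135,0.4,0,-0.002,-0.229]

```text
time_s: 3.78
position: [0.5796, 0.0919, 0.2096]
eef_rot: [0.256, 0.59, 0.764, -0.043]
ft_force: [-0.3, 0.6, 0.1]
gripper_width: 0.093
finger_force: 0.0
```

Run:
```python
from fit import *
o=bot.get_obs();print(o["q"],o["time_s"])
im=snapshot("wrist");K,T=cam("wrist",o);np.savez("w2.npz",K=K,T=T)
cv2.imwrite("pics/w2.png",im)
for k in(180,):
    P,Rt=grasp(np.radians(-28.5+k));print(delta(P,Rt,o))
for h in(.033,.063):print(proj((K,T),C+h*n),[proj((K,T),C+h*n+e*.033*(u*np.cos(-.497)+y*np.sin(-.497))) for e in(1,-1)])
```

```text
psi -0.8270231827999247 C [0.6302 0.0374 0.0819] [0.0538 0.066 ] res [-0.7 -0.4 -0.2  0.  -0.4  0.4 -0.6  0.2  0.1 -0.2 -0.2 -0.5  5.2 -2.3
  0.5 -0.3 -1.7 -0.  -3.2  1.4]
[ 0.3155  0.3174  1.7597 -0.6077  0.9225  0.3992] 3.775
[-0.0013  0.001   0.5829  0.0005  0.0001  0.0014]
[254.7147 177.6594] [array([254.4276, 205.7939]), array([255.0169, 148.0499])]
[254.8485 183.8435] [array([254.5292, 214.6006]), array([255.1863, 151.3046])]
```

View pics/w2.png

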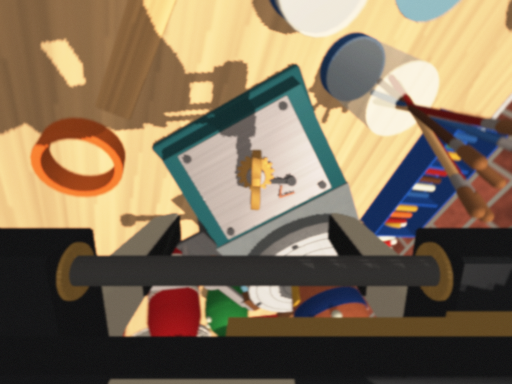

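The wings run vertically in the picture, from (257,152) to (255,209), which matches the prediction. Before descending I'll check the gripper body's clearance to the brushes at (405..500,100..215).

```bash
python3 - <<'E' 2>&1 | tail -n +4
from fit import *
z=np.load("w2.npz");W2=(z["K"],z["T"])
for px in((480,212),(500,180),(508,125),(405,100),(440,150)):
    for Z in(.15,.2,.255):
        X=atz(W2,px,Z)
        r=[]
        P,Rt=grasp(np.radians(151.5)); L=Rt.inv().apply(X-P)
        # sweep: body is solid of revolution r<=.101 about the axis, behind z=-.084
        r=np.hypot(L[0],L[1]); print(px,Z,X,"radius",round(r,3),"z",round(L[2],3))
for nme,px,Z in(("jarside",(161,187),.115),("handle",(313,154),.199)):
    X=atz(D,px,Z);L=Rt.inv().apply(X-P);print(nme,X,np.hypot(L[0],L[1]),L[2])
X=np.array([.74,-.078,.275]);L=Rt.inv().apply(X-P);print("vase",np.hypot(L[0],L[1]),L[2])
E
```

```text
(480, 212) 0.2 [0.8429 0.1004 0.2   ] radius 0.245 z -0.022
(480, 212) 0.255 [0.7158 0.1451 0.255 ] radius 0.152 z -0.129
(500, 180) 0.15 [0.9317 0.1158 0.15  ] radius 0.319 z 0.045
(500, 180) 0.2 [0.8229 0.1422 0.2   ] radius 0.237 z -0.044
(500, 180) 0.255 [0.7033 0.1713 0.255 ] radius 0.151 z -0.143
(508, 125) 0.15 [0.8576 0.1818 0.15  ] radius 0.276 z -0.004
(508, 125) 0.2 [0.7676 0.1915 0.2   ] radius 0.21 z -0.081
(508, 125) 0.255 [0.6686 0.2022 0.255 ] radius 0.14 z -0.166
(405, 100) 0.15 [0.7091 0.1783 0.15  ] radius 0.154 z -0.053
(405, 100) 0.2 [0.6567 0.1889 0.2   ] radius 0.124 z -0.118
(405, 100) 0.255 [0.5991 0.2006 0.255 ] radius 0.095 z -0.189
(440, 150) 0.15 [0.7929 0.1398 0.15  ] radius 0.2 z -0.01
(440, 150) 0.2 [0.7192 0.1601 0.2   ] radius 0.152 z -0.086
(440, 150) 0.255 [0.6383 0.1826 0.255 ] radius 0.104 z -0.169
jarside [0.7477 0.1629 0.115 ] 0.17143712617604437 -0.0038841547358762552
handle [ 0.4851 -0.1045  0.199 ] 0.2127214182004815 -0.06712536299525161
vase 0.23450504720171056 -0.05640819361003957
```

Emit:
apply_moves:
  motion: [0,0,0.2,0,0,0,0,0,0.4,0,0,0,0,0,0.583,0,0,0,0,0,0.583,0,0,0,0,0,0.583,0,0,0]

```text
time_s: 4.45
position: [0.6194, 0.0499, 0.1094]
eef_rot: [0.257, 0.592, 0.763, -0.042]
ft_force: [-0.5, 0.4, -0.6]
gripper_width: 0.0928
finger_force: 0.0
```

Emit:
apply_moves:
  motion: [0,0,0,0,0,0,0,0,0,0,0,0,0,0,0,0,0,0,0,0,0,0,0,0,0,0,0,0,0,0,0,0,0,0,0,0,0,0,0,0,0,0]
  grip: 0

```text
time_s: 5.32
position: [0.6188, 0.0499, 0.1079]
eef_rot: [0.256, 0.591, 0.764, -0.042]
ft_force: [0.5, -0.2, -0.9]
gripper_width: 0.0283
finger_force: 0.0
```

Emit:
apply_moves:
  motion: [0,0,0,0,0,0,0,0,0,0,0,0,0,0,0,0,0,0,0,0,0,0,0,0]

```text
time_s: 5.82
position: [0.6205, 0.0505, 0.1085]
eef_rot: [0.257, 0.591, 0.764, -0.04]
ft_force: [8.8, 2.0, -3.7]
gripper_width: 0.0082
finger_force: 30.0
```

Emit:
apply_moves:
  motion: [0,0,0,0,0,0.025,0,0,0,0,0,0.05,0,0,0,0,0,0.075,0,0,0,0,0,0.1,0,0,0,0,0,0.125,0,0,0,0,0,0.15,0,0,0,0,0,0.175,0,0,0,0,0,0.2]

```text
time_s: 6.82
position: [0.6204, 0.0505, 0.1085]
eef_rot: [0.232, 0.928, 0.268, 0.119]
ft_force: [8.9, 0.6, -3.1]
gripper_width: 0.0084
finger_force: 30.2
```

Run:
```python
from h import *
o=bot.get_obs();r=rot(o["eef_rot"]);print(o["q"],"F tool",r.inv().apply(o["ft_force"]),"T",r.inv().apply(o["ft_torque"]))
```

```text
[ 0.2188  0.4947  1.7823 -0.7217  0.7126  1.7481] F tool [7.402  1.9964 5.5421] T [-0.1157  1.3027 -0.1293]
```

Emit:
apply_moves:
  motion: [0,0,0,0,0,0.025,0,0,0,0,0,0.05,0,0,0,0,0,0.075,0,0,0,0,0,0.1,0,0,0,0,0,0.125,0,0,0,0,0,0.15,0,0,0,0,0,0.15,0,0,0,0,0,0.15]

```text
time_s: 7.82
position: [0.6204, 0.0505, 0.1085]
eef_rot: [0.153, 0.949, -0.18, 0.211]
ft_force: [8.2, 0.9, -2.5]
gripper_width: 0.008
finger_force: 30.0
```

Emit:
apply_moves:
  motion: [0,0,0,0,0,0,0,0,0,0,0,0,0,0,0,0,0,0,0,0,0,0,0,0]
  grip: 60

```text
time_s: 8.32
position: [0.6187, 0.0498, 0.1078]
eef_rot: [0.154, 0.949, -0.18, 0.209]
ft_force: [0.0, 0.4, -0.1]
gripper_width: 0.0441
finger_force: 0.0
```

Run:
```python
from fit import *
o=bot.get_obs();r=rot(o["eef_rot"]);print(o["q"],o["gripper_width"],"F tool",r.inv().apply(o["ft_force"]),"T",r.inv().apply(o["ft_torque"]))
X=r.apply([1,0,0]);print(np.degrees(np.arctan2(X@y,X@u)),uv(o["position"]), r.apply([0,0,1])@n)
```

```text
psi -0.8270231827999247 C [0.6302 0.0374 0.0819] [0.0538 0.066 ] res [-0.7 -0.4 -0.2  0.  -0.4  0.4 -0.6  0.2  0.1 -0.2 -0.2 -0.5  5.2 -2.3
  0.5 -0.3 -1.7 -0.  -3.2  1.4]
[ 0.2188  0.4945  1.7842 -0.721   0.7151  2.6855] 0.044119420686938186 F tool [-0.1341 -0.4079 -0.047 ] T [ 0.1241 -0.2459  0.0376]
25.842231478726468 [-0.0017 -0.0001] -0.9999957628145282
```

Emit:
apply_moves:
  motion: [0.008,0.004,0,0,0,0,0.008,0.004,0,0,0,0,0.008,0.004,0,0,0,0,0.008,0.004,0,0,0,-0.02,0.008,0.004,0,0,0,-0.045,0.008,0.004,0,0,0,-0.07,0.008,0.004,0,0,0,-0.095,0.008,0.004,0,0,0,-0.12]
  grip: 93

```text
time_s: 9.32
position: [0.6198, 0.0487, 0.1088]
eef_rot: [0.22, 0.948, 0.184, 0.137]
ft_force: [-0.5, 0.0, 0.3]
gripper_width: 0.093
finger_force: 0.0
```

Emit:
apply_moves:
  motion: [0,0,0,0,0,-0.028,0,0,0,0,0,-0.056,0,0,0,0,0,-0.084,0,0,0,0,0,-0.112,0,0,0,0,0,-0.14,0,0,0,0,0,-0.168,0,0,0,0,0,-0.196,0,0,0,0,0,-0.22]

```text
time_s: 10.32
position: [0.6199, 0.0487, 0.1088]
eef_rot: [0.257, 0.613, 0.746, -0.035]
ft_force: [-0.8, 0.6, 0.5]
gripper_width: 0.0931
finger_force: 0.0
```

Emit:
apply_moves:
  motion: [0,0,0,0,0,-0.028,0,0,0,0,0,-0.056,0,0,0,0,0,-0.084,0,0,0,0,0,-0.112,0,0,0,0,0,-0.14,0,0,0,0,0,-0.16,0,0,0,0,0,-0.16]

```text
time_s: 11.2
position: [0.6198, 0.0487, 0.1088]
eef_rot: [0.209, 0.181, 0.949, -0.154]
ft_force: [0.0, 1.1, 0.1]
gripper_width: 0.093
finger_force: 0.0
```

Emit:
apply_moves:
  motion: [0,0,0,0,0,0,0,0,0,0,0,0,0,0,0,0,0,0,0,0,0,0,0,0,0,0,0,0,0,0,0,0,0,0,0,0,0,0,0,0,0,0,0,0,0,0,0,0]
  grip: 0

```text
time_s: 12.2
position: [0.6198, 0.0487, 0.1088]
eef_rot: [0.209, 0.18, 0.949, -0.154]
ft_force: [-0.5, 0.1, -0.1]
gripper_width: 0.0177
finger_force: 0.0
```

Emit:
apply_moves:
  motion: [0,0,0,0,0,0,0,0,0,0,0,0,0,0,0,0,0,0]

```text
time_s: 12.58
position: [0.6206, 0.0502, 0.1086]
eef_rot: [0.21, 0.18, 0.949, -0.152]
ft_force: [4.1, 7.6, -5.4]
gripper_width: 0.0086
finger_force: 30.0
```

```bash
python3 - <<'E' | tail -2
from fit import *
o=bot.get_obs();r=rot(o["eef_rot"]);print(o["q"],o["gripper_width"],"F tool",r.inv().apply(o["ft_force"]),"T",r.inv().apply(o["ft_torque"]))
X=r.apply([1,0,0]);print(np.degrees(np.arctan2(X@y,X@u)),uv(o["position"]))
E
```

```text
[ 0.2174  0.4946  1.7813 -0.7178  0.7127 -0.4609] 0.008567918567510607 F tool [1.093  9.5316 3.2598] T [-1.9376  0.2818  0.0339]
-154.15815939993732 [-0.0004  0.0016]
```

Emit:
apply_moves:
  motion: [0,0.008,0,0,0,0.025,0,0.008,0,0,0,0.05,0,0.008,0,0,0,0.075,0,0.008,0,0,0,0.1,0,0.008,0,0,0,0.125,0,0.008,0,0,0,0.15,0,0.008,0,0,0,0.175,0,0.008,0,0,0,0.2]

```text
time_s: 13.58
position: [0.6207, 0.0505, 0.1085]
eef_rot: [0.26, 0.705, 0.66, -0.001]
ft_force: [0.5, 2.5, 0.5]
gripper_width: 0.0087
finger_force: 30.3
```

Emit:
apply_moves:
  motion: [0,0,0,0,0,0.025,0,0,0,0,0,0.05,0,0,0,0,0,0.075,0,0,0,0,0,0.1,0,0,0,0,0,0.125,0,0,0,0,0,0.15]

```text
time_s: 14.32
position: [0.6207, 0.0504, 0.1085]
eef_rot: [0.232, 0.928, 0.268, 0.117]
ft_force: [0.3, 1.3, -0.5]
gripper_width: 0.0087
finger_force: 30.3
```

```bash
cat > st.py <<'E'
from fit import *
o=bot.get_obs();r=rot(o["eef_rot"]);print(o["q"],o["gripper_width"],"F tool",r.inv().apply(o["ft_force"]),"T",r.inv().apply(o["ft_torque"]))
X=r.apply([1,0,0]);print(np.degrees(np.arctan2(X@y,X@u)),uv(o["position"]))
E
python3 st.py | tail -2
```

```text
[ 0.2189  0.4962  1.7791 -0.7186  0.7166  1.7448] 0.008679780120809789 F tool [ 0.9627 -1.1038  0.0627] T [ 0.4251  0.2515 -0.1394]
79.56409127238648 [-0.0006  0.0018]
```

Emit:
apply_moves:
  motion: [0,0,0,0,0,0.02,0,0,0,0,0,0.04,0,0,0,0,0,0.05,0,0,0,0,0,0.05]

```text
time_s: 14.82
position: [0.6207, 0.0504, 0.1085]
eef_rot: [0.211, 0.958, 0.122, 0.152]
ft_force: [0.3, 2.3, -0.8]
gripper_width: 0.0086
finger_force: 30.2
```

```bash
python3 st.py | tail -2
```

```text
[ 0.2189  0.4962  1.7791 -0.7185  0.7167  2.0534] 0.008586357856477376 F tool [ 0.7886 -2.335   0.0069] T [ 0.5259  0.1249 -0.186 ]
61.876286514881464 [-0.0006  0.0018]
```

Emit:
apply_moves:
  motion: [0,0,0,0,0,0.015,0,0,0,0,0,0.03,0,0,0,0,0,0.03]

```text
time_s: 15.2
position: [0.6207, 0.0504, 0.1085]
eef_rot: [0.196, 0.965, 0.032, 0.171]
ft_force: [1.1, 2.2, -0.6]
gripper_width: 0.0087
finger_force: 30.2
```

```bash
python3 st.py | tail -2
```

```text
[ 0.2188  0.4962  1.7791 -0.7186  0.7167  2.2405] 0.008682708165571547 F tool [ 1.1876 -2.2796  0.0614] T [ 0.6937  0.0526 -0.1069]
51.15369739264542 [-0.0005  0.0017]
```

Emit:
apply_moves:
  motion: [0,0,0,0,0,0.015,0,0,0,0,0,0.03,0,0,0,0,0,0.03]

```text
time_s: 15.58
position: [0.6207, 0.0504, 0.1085]
eef_rot: [0.179, 0.964, -0.058, 0.188]
ft_force: [1.4, 3.9, -0.2]
gripper_width: 0.0084
finger_force: 30.2
```

```bash
python3 st.py | tail -2
```

```text
[ 0.2188  0.4962  1.7792 -0.7185  0.7168  2.4277] 0.008391677937043266 F tool [ 1.0285 -3.913  -0.7443] T [ 0.8573 -0.0052 -0.1335]
40.42207935638117 [-0.0006  0.0017]
```

Emit:
apply_moves:
  motion: [0,0,0,0,0,0.015,0,0,0,0,0,0.02,0,0,0,0,0,0.02]

```text
time_s: 15.95
position: [0.6206, 0.0503, 0.1085]
eef_rot: [0.167, 0.958, -0.119, 0.199]
ft_force: [2.3, 3.3, -0.1]
gripper_width: 0.0087
finger_force: 31.4
```

```bash
python3 st.py | tail -2
```

```text
[ 0.2188  0.4962  1.7793 -0.7186  0.7168  2.5537] 0.008687632232375885 F tool [ 1.4988 -3.7421 -0.2922] T [ 0.9995 -0.2003 -0.3008]
33.21462500113244 [-0.0006  0.0017]
```

Emit:
apply_moves:
  motion: [0,0,0,0,0,0.008,0,0,0,0,0,0.014,0,0,0,0,0,0.014]

```text
time_s: 16.32
position: [0.6199, 0.0483, 0.111]
eef_rot: [0.16, 0.952, -0.162, 0.206]
ft_force: [-16.9, -3.6, 26.1]
gripper_width: 0.0004
finger_force: 13.5
```

```bash
python3 st.py | tail -2
```

```text
[ 0.2179  0.4926  1.779  -0.7204  0.7239  2.6426] 0.0004018202421510738 F tool [ -2.1334  15.8202 -26.9264] T [-2.7309 -0.5258  0.0322]
28.061759137039065 [ 0.0016 -0.0003]
```

Emit:
apply_moves:
  motion: [0,0,0,0,0,0,0,0,0,0,0,0,0,0,0,0,0,0,0,0,0,0,0,0,0,0,0,0,0,0,0,0,0,0,0,0]
  grip: 93

```text
time_s: 17.08
position: [0.6204, 0.0501, 0.1082]
eef_rot: [0.158, 0.952, -0.162, 0.206]
ft_force: [-0.3, -0.3, -1.0]
gripper_width: 0.0557
finger_force: 0.0
```

Emit:
apply_moves:
  motion: [0,0,-0.2,0,0,0,0,0,-0.4,0,0,0,0,0,-0.58,0,0,0,0,0,-0.58,0,0,0,0,0,-0.58,0,0,0]

```text
time_s: 17.7
position: [0.5807, 0.0925, 0.2078]
eef_rot: [0.158, 0.952, -0.162, 0.206]
ft_force: [0.3, -0.2, 0.2]
gripper_width: 0.0927
finger_force: 0.0
```

```bash
python3 - <<'E'|tail -8
from fit import *
o=bot.get_obs();print(o["q"],o["time_s"],o["ft_force"])
im=snapshot("wrist");K,T=cam("wrist",o);np.savez("w3.npz",K=K,T=T)
im2=snapshot("scene")
cv2.imwrite("pics/w3.png",np.hstack([cv2.resize(im,(512,384))[:, :],cv2.resize(im2[90:282,120:264],(288,384))]))
for a in(33,213):
  a=np.radians(a);print(proj((K,T),C+.063*n+.033*(u*np.cos(a)+y*np.sin(a))))
E
```

```text
psi -0.8270231827999247 C [0.6302 0.0374 0.0819] [0.0538 0.066 ] res [-0.7 -0.4 -0.2  0.  -0.4  0.4 -0.6  0.2  0.1 -0.2 -0.2 -0.5  5.2 -2.3
  0.5 -0.3 -1.7 -0.  -3.2  1.4]
[ 0.3159  0.3222  1.7577 -0.6085  0.9215  2.5652] 17.7 [ 0.2565 -0.1798  0.1871]
[251.0015 152.8589]
[256.6084 216.1544]
```

View pics/w3.png

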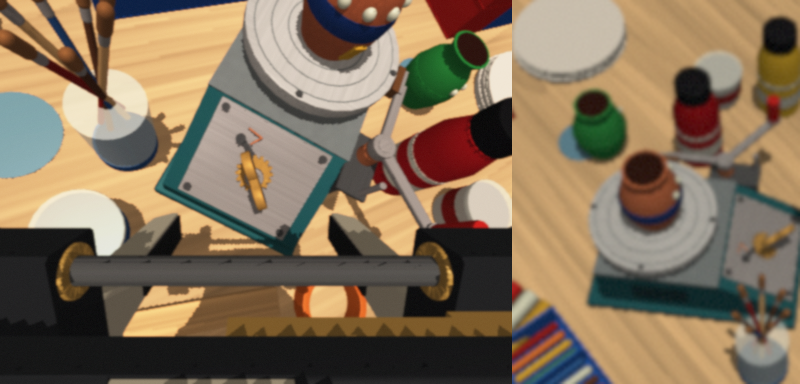

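Key wings now run from (243,150) to (264,212) in the wrist picture. The brake lever and vase are unchanged. Next I'll measure the key angle precisely.

```bash
python3 - <<'E'|tail -8
from fit import *
z=np.load("w3.npz");W3=(z["K"],z["T"])
im=cv2.imread("pics/w3.png")[130:225,225:290];h=cv2.cvtColor(im,cv2.COLOR_BGR2HSV)
m=((h[...,0]>12)&(h[...,0]<28)&(h[...,1]>130)&(h[...,2]>70)).astype(np.uint8)
print(m.sum());c=cv2.resize(im,(390,570),interpolation=cv2.INTER_CUBIC);cv2.imwrite("pics/w3c.png",c)
for a,b in(((243,150),(264,212)),((241,152),(262,210))):
    A,B=uv(onplane(W3,a,.06)),uv(onplane(W3,b,.06));d=A-B;print(A,B,np.linalg.norm(d),np.degrees(np.arctan2(d[1],d[0])))
E
```

```text
psi -0.8270231827999247 C [0.6302 0.0374 0.0819] [0.0538 0.066 ] res [-0.7 -0.4 -0.2  0.  -0.4  0.4 -0.6  0.2  0.1 -0.2 -0.2 -0.5  5.2 -2.3
  0.5 -0.3 -1.7 -0.  -3.2  1.4]
1037
[0.0261 0.0262] [-0.0209 -0.0232] 0.06813710453586286 46.35413160750538
[0.0234 0.027 ] [-0.02   -0.0203] 0.0641465143051717 47.43623441506091
```

View pics/w3c.png

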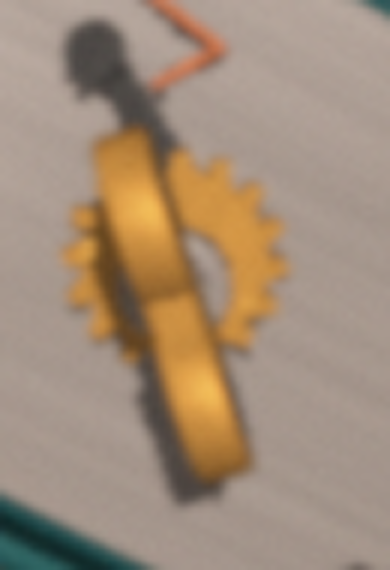

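Emit:
apply_moves:
  motion: [0,0,0.1,0,0,-0.025,0,0,0.3,0,0,-0.053,0,0,0.45,0,0,-0.053,0,0,0.58,0,0,-0.053,0,0,0.58,0,0,-0.053,0,0,0.58,0,0,-0.053]

```text
time_s: 18.55
position: [0.6205, 0.0502, 0.1087]
eef_rot: [0.19, 0.966, -0.002, 0.177]
ft_force: [0.3, 0.5, 1.3]
gripper_width: 0.0925
finger_force: 0.0
```

Emit:
apply_moves:
  motion: [0,0,0,0,0,0,0,0,0,0,0,0,0,0,0,0,0,0,0,0,0,0,0,0,0,0,0,0,0,0,0,0,0,0,0,0,0,0,0,0,0,0,0,0,0,0,0,0]
  grip: 0

```text
time_s: 19.55
position: [0.6205, 0.0501, 0.1084]
eef_rot: [0.19, 0.966, -0.002, 0.177]
ft_force: [0.2, 0.5, -0.5]
gripper_width: 0.0177
finger_force: 0.0
```

Emit:
apply_moves:
  motion: [0,0,0,0,0,0,0,0,0,0,0,0,0,0,0,0,0,0]

```text
time_s: 19.92
position: [0.6205, 0.0503, 0.1084]
eef_rot: [0.19, 0.966, -0.002, 0.177]
ft_force: [0.2, 2.4, -1.9]
gripper_width: 0.0085
finger_force: 30.0
```

```bash
python3 st.py | tail -2
```

```text
[ 0.2188  0.4962  1.7793 -0.7184  0.7168  2.3116] 0.008542732957319193 F tool [-0.3284 -2.9196  0.8373] T [ 0.7441 -0.1584 -0.0122]
47.08202028108024 [-0.0007  0.0016]
```

Emit:
apply_moves:
  motion: [0,0,0,0,0,0.006,0,0,0,0,0,0.012,0,0,0,0,0,0.012]

```text
time_s: 20.3
position: [0.6205, 0.0503, 0.1084]
eef_rot: [0.183, 0.965, -0.038, 0.184]
ft_force: [0.3, 2.0, -1.9]
gripper_width: 0.0083
finger_force: 30.3
```

```bash
python3 st.py | tail -2
```

```text
[ 0.2188  0.4963  1.7793 -0.7186  0.7168  2.3866] 0.008253790856546126 F tool [-0.4058 -2.5631  0.9644] T [ 0.8484 -0.2244 -0.1002]
42.790713363023734 [-0.0007  0.0016]
```

Emit:
apply_moves:
  motion: [0,0,0,0,0,0.006,0,0,0,0,0,0.006]

```text
time_s: 20.55
position: [0.6205, 0.0503, 0.1084]
eef_rot: [0.179, 0.964, -0.056, 0.188]
ft_force: [0.6, 2.6, -2.4]
gripper_width: 0.0088
finger_force: 30.3
```

```bash
python3 st.py | tail -2
```

```text
[ 0.2188  0.4963  1.7794 -0.7185  0.7169  2.4236] 0.008778660660119503 F tool [-0.47   -3.3142  1.3087] T [ 0.9205 -0.3032 -0.1215]
40.662536058286946 [-0.0007  0.0015]
```

Emit:
apply_moves:
  motion: [0,0,0,0,0,0.006,0,0,0,0,0,0.006]

```text
time_s: 20.8
position: [0.6205, 0.0503, 0.1084]
eef_rot: [0.176, 0.963, -0.074, 0.191]
ft_force: [0.6, 3.4, -2.0]
gripper_width: 0.0085
finger_force: 30.3
```

```bash
python3 st.py | tail -2
```

```text
[ 0.2188  0.4963  1.7793 -0.7185  0.7169  2.461 ] 0.00852068485126277 F tool [-0.4954 -3.9457  0.6947] T [ 0.981  -0.3083 -0.1545]
38.52152419475625 [-0.0007  0.0016]
```

Emit:
apply_moves:
  motion: [0,0,0,0,0,0.006,0,0,0,0,0,0.006]

```text
time_s: 21.05
position: [0.6205, 0.0503, 0.1084]
eef_rot: [0.172, 0.961, -0.092, 0.194]
ft_force: [0.3, 4.2, -2.7]
gripper_width: 0.0083
finger_force: 30.4
```

```bash
python3 st.py | tail -2
```

```text
[ 0.2188  0.4962  1.7793 -0.7185  0.7169  2.4985] 0.008343212378007725 F tool [-1.2878 -4.7775  0.8681] T [ 1.0248 -0.4594 -0.1663]
36.373188816536356 [-0.0006  0.0015]
```

Emit:
apply_moves:
  motion: [0,0,0,0,0,0.005,0,0,0,0,0,0.005]

```text
time_s: 21.3
position: [0.6205, 0.0503, 0.1084]
eef_rot: [0.169, 0.96, -0.108, 0.197]
ft_force: [-0.0, 4.9, -1.7]
gripper_width: 0.0085
finger_force: 31.1
```

```bash
python3 st.py | tail -2
```

```text
[ 0.2188  0.4962  1.7793 -0.7186  0.717   2.5314] 0.008466402219528829 F tool [-1.417  -4.9808 -0.3131] T [ 1.1888 -0.4471 -0.3001]
34.48752885961821 [-0.0006  0.0015]
```

Emit:
apply_moves:
  motion: [0,0,0,0,0,0,0,0,0,0,0,0,0,0,0,0,0,0,0,0,0,0,0,0,0,0,0,0,0,0,0,0,0,0,0,0]
  grip: 93

```text
time_s: 22.05
position: [0.6205, 0.0501, 0.1085]
eef_rot: [0.169, 0.96, -0.108, 0.197]
ft_force: [-0.1, 0.4, 0.6]
gripper_width: 0.0638
finger_force: 0.0
```

Emit:
apply_moves:
  motion: [0,0,-0.2,0,0,0,0,0,-0.4,0,0,0,0,0,-0.58,0,0,0,0,0,-0.58,0,0,0,0,0,-0.58,0,0,0]

```text
time_s: 22.68
position: [0.5807, 0.0924, 0.2079]
eef_rot: [0.169, 0.96, -0.108, 0.197]
ft_force: [0.3, -0.2, -1.0]
gripper_width: 0.0928
finger_force: 0.0
```

```bash
python3 - <<'E'|tail -8
from fit import *
o=bot.get_obs();print(o["q"],o["time_s"],o["ft_force"])
im=snapshot("wrist");K,T=cam("wrist",o);np.savez("w4.npz",K=K,T=T)
i=np.zeros((550,800,3),np.uint8);cr=cv2.resize(im[130:225,215:295],(400,475),interpolation=cv2.INTER_CUBIC);i[:475,:400]=cr
S_=cv2.resize(snapshot("side")[80:230,180:340],(400,375),interpolation=cv2.INTER_CUBIC);i[:375,400:]=S_
cv2.imwrite("pics/w4.png",i)
for a in(34.5,47):
  a=np.radians(a);print([(proj((K,T),C+.063*n+e*.033*(u*np.cos(a)+y*np.sin(a))-.0007*u+.0016*y)-[215,130])*5 for e in(1,-1)])
E
```

```text
psi -0.8270231827999247 C [0.6302 0.0374 0.0819] [0.0538 0.066 ] res [-0.7 -0.4 -0.2  0.  -0.4  0.4 -0.6  0.2  0.1 -0.2 -0.2 -0.5  5.2 -2.3
  0.5 -0.3 -1.7 -0.  -3.2  1.4]
[ 0.3159  0.322   1.7578 -0.6086  0.9215  2.4522] 22.675 [ 0.3121 -0.1501 -0.9808]
[array([185.6107, 112.229 ]), array([185.8308, 429.9783])]
[array([149.2819, 116.1692]), array([220.2199, 426.4567])]
```

View pics/w4.png

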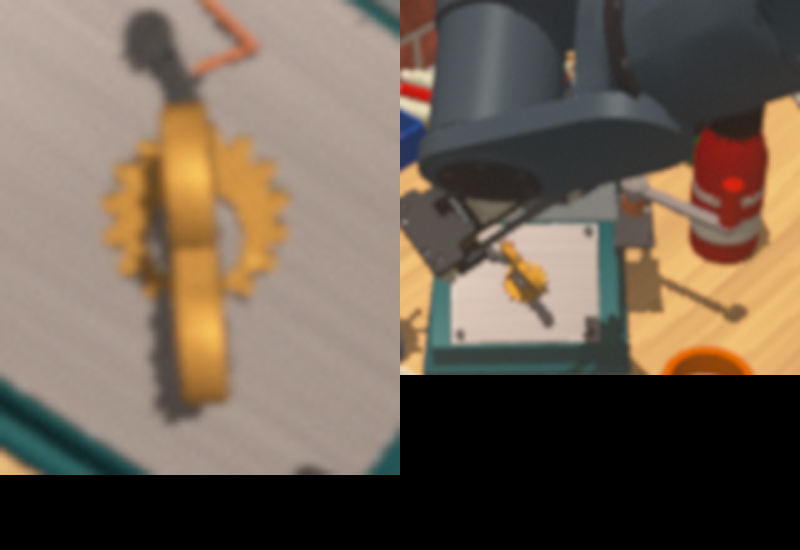

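The key now runs from (187,105) to (203,400) in the enlarged crop, so it is at about 37.5°. It moved on to the place where the torque jumped. I'll do one quick re-grip to confirm it is solid there.

Emit:
apply_moves:
  motion: [0,0,0.2,0,0,-0.008,0,0,0.4,0,0,-0.008,0,0,0.58,0,0,-0.008,0,0,0.58,0,0,-0.008,0,0,0.58,0,0,-0.008]
  grip: 45

```text
time_s: 23.4
position: [0.6205, 0.0503, 0.109]
eef_rot: [0.174, 0.962, -0.084, 0.193]
ft_force: [-0.3, 0.1, 0.4]
gripper_width: 0.0478
finger_force: 0.0
```

Emit:
apply_moves:
  motion: [0,0,0,0,0,0,0,0,0,0,0,0,0,0,0,0,0,0,0,0,0,0,0,0,0,0,0,0,0,0,0,0,0,0,0,0]
  grip: 0

```text
time_s: 24.15
position: [0.6206, 0.0504, 0.1086]
eef_rot: [0.174, 0.962, -0.084, 0.193]
ft_force: [-2.0, 3.2, 2.4]
gripper_width: 0.0082
finger_force: 30.0
```

```bash
python3 st.py | tail -2
```

```text
[ 0.2189  0.496   1.7792 -0.7185  0.7169  2.4812] 0.008173942854232967 F tool [-1.1298 -1.7324 -3.9272] T [ 0.6437 -0.3682 -0.0278]
37.358224038175194 [-0.0005  0.0017]
```

Emit:
apply_moves:
  motion: [0,0,0,0,0,0.005,0,0,0,0,0,0.01,0,0,0,0,0,0.01]

```text
time_s: 24.52
position: [0.6206, 0.0504, 0.1086]
eef_rot: [0.168, 0.959, -0.115, 0.198]
ft_force: [-1.9, 6.0, 3.8]
gripper_width: 0.0084
finger_force: 30.7
```

```bash
python3 st.py | tail -2
```

```text
[ 0.2189  0.4961  1.7792 -0.7186  0.7169  2.5454] 0.008435522095769837 F tool [-0.9961 -3.914  -6.1795] T [ 0.7691 -0.3807 -0.2507]
33.69107240038534 [-0.0005  0.0017]
```

Emit:
apply_moves:
  motion: [0,0,0,0,0,0,0,0,0,0,0,0,0,0,0,0,0,0,0,0,0,0,0,0,0,0,0,0,0,0]
  grip: 70

```text
time_s: 25.15
position: [0.6205, 0.0501, 0.1084]
eef_rot: [0.168, 0.959, -0.114, 0.198]
ft_force: [-0.0, -0.4, 0.0]
gripper_width: 0.0542
finger_force: 0.0
```

Emit:
apply_moves:
  motion: [0,0,-0.25,0,0,0,0,0,-0.5,0,0,0,0,0,-0.7,0,0,0,0,0,-0.7,0,0,0,0,0,-0.7,0,0,0]

```text
time_s: 25.78
position: [0.5725, 0.1013, 0.2287]
eef_rot: [0.168, 0.959, -0.114, 0.198]
ft_force: [0.4, -0.5, -0.8]
gripper_width: 0.0702
finger_force: 0.0
```

```bash
cat > br.py <<'E'
from fit import *
H=np.array([.4853,-.1048]);d0=np.array([.144,.99])
def brk(off,z,sgn):  # centre = H+off
    Y=sgn*np.r_[d0,0]/np.linalg.norm(d0);Z=np.array([0,0,-1.]);return np.r_[H+off,z],R.from_matrix(np.c_[np.cross(Y,Z),Y,Z])
if __name__=="__main__":
    o=bot.get_obs();print(o["q"],o["time_s"],o["position"])
    for s_ in(1,-1): print(s_,delta(*brk(0*d0,.27,s_),o),brk(0*d0,.27,s_)[1].as_matrix()[:,0])
E
python3 br.py|tail -3
```

```text
[ 0.3373  0.2906  1.745  -0.5918  0.9686  2.4533] 25.775 [0.5725 0.1013 0.2287]
1 [-0.1474  1.127   0.0518 -0.1018 -0.0746  0.4691] [-0.9896  0.1439  0.    ]
-1 [-0.1474  1.127   0.0518  0.0494 -0.0674 -0.0144] [ 0.9896 -0.1439  0.    ]
```

Emit:
apply_moves:
  motion: [0,0.2,-0.1,0.01,-0.015,0,-0.05,0.4,-0.1,0.02,-0.03,-0.005,-0.1,0.6,-0.05,0.035,-0.05,-0.01,-0.12,0.8,0,0.049,-0.067,-0.0144,-0.14,1,0.04,0.049,-0.067,-0.0144,-0.14,1,0.04,0.049,-0.067,-0.0144,-0.14,1,0.04,0.049,-0.067,-0.0144]
  grip: 40

```text
time_s: 26.65
position: [0.493, -0.0806, 0.2654]
eef_rot: [0.001, 0.997, -0.073, 0.001]
ft_force: [-0.5, -0.5, 0.2]
gripper_width: 0.0402
finger_force: 0.0
```

```bash
python3 br.py|tail -3; python3 - <<'E'|tail -4
from br import *
o=bot.get_obs();im=snapshot("wrist");c=cam("wrist",o);print(o["position"],o["gripper_width"])
h=cv2.cvtColor(im,cv2.COLOR_BGR2HSV);m=(((h[...,0]<6)|(h[...,0]>174))&(h[...,1]>160)&(h[...,2]>90)).astype(np.uint8)
n_,l,s_,ce=cv2.connectedComponentsWithStats(m)
print([(s_[i].tolist(),ce[i].round(1).tolist()) for i in range(1,n_) if s_[i,4]>60])
print(proj(c,[*H,.199]),proj(c,[*H,.145]))
cv2.imwrite("pics/w5.png",im)
E
```

```text
[-0.2539  0.1859  1.6815 -0.0022  1.2722  1.463 ] 26.65 [ 0.493  -0.0806  0.2654]
1 [-0.0207  0.1256 -0.023  -0.0004 -0.0006  0.4998] [-0.9896  0.1439  0.    ]
-1 [-0.0207  0.1256 -0.023   0.0004 -0.0003 -0.0002] [ 0.9896 -0.1439  0.    ]
  0.5 -0.3 -1.7 -0.  -3.2  1.4]
[ 0.493  -0.0806  0.2654] 0.040210151420884827
[([326, 55, 59, 75, 2025], [348.3, 96.2]), ([319, 81, 14, 44, 87], [322.7, 103.8]), ([370, 137, 23, 46, 200], [375.8, 158.2]), ([270, 172, 23, 29, 487], [280.7, 185.8])]
[278.1179 194.0492] [274.0989 181.5669]
```

View pics/w5.png

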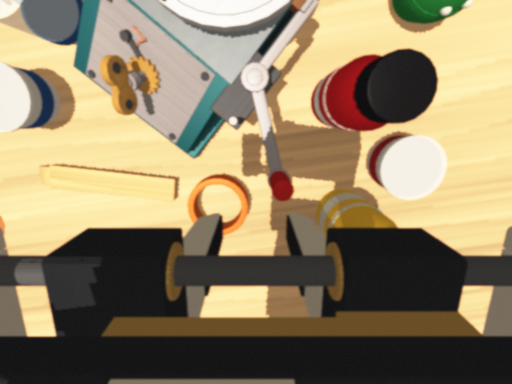

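The wrist view shows the handle at (282,189) and the pivot at (256,75), with the way down clear.

```bash
python3 - <<'E'|tail -5
from br import *
o=bot.get_obs();c=cam("wrist",o)
h=atz(c,(282.5,189.5),.199);p=atz(c,(256,75),.149);print(h,p,np.hypot(*(h-p)[:2]),np.degrees(np.arctan2(*(h-p)[1::-1])))
print("mid via centroid",atz(c,(280.7,185.8),.182))
# start: centre on handle
hh=np.r_[(h[:2]+H)/2]
a=np.arctan2(*(hh-p[:2])[::-1])-.55
e=p[:2]+.113*np.array([np.cos(a),np.sin(a)]);print(hh,"end handle",e)
Y=brk(0,0.3,-1)[1]
for P in(np.r_[hh,.157],np.r_[e+.009*d0,.157]):print(P,delta(P,Y,o))
E
```

```text
[ 0.4893 -0.109   0.199 ] [ 0.6013 -0.0999  0.149 ] 0.11235430951810879 -175.33526367497515
mid via centroid [ 0.4888 -0.1088  0.182 ]
[ 0.4873 -0.1069] end handle [ 0.5015 -0.0469]
[ 0.4873 -0.1069  0.157 ] [-0.0108  0.1358  0.5429  0.0004 -0.0003  0.    ]
[ 0.5028 -0.038   0.157 ] [ 0.0162 -0.2165  0.5422  0.0004 -0.0003  0.    ]
```

Emit:
apply_moves:
  motion: [0,0.142,0,0,0,0,0,0.142,0.1,0,0,0,0,0.142,0.3,0,0,0,0,0.142,0.45,0,0,0,0,0.142,0.543,0,0,0,0,0.142,0.543,0,0,0,0,0.142,0.543,0,0,0]

```text
time_s: 27.58
position: [0.49, -0.1086, 0.1585]
eef_rot: [0.001, 0.997, -0.072, 0.002]
ft_force: [0.6, 0.1, 0.3]
gripper_width: 0.04
finger_force: 0.0
```

Emit:
apply_moves:
  motion: [0,-0.06,0,0,0,0,0.004,-0.12,0,0,0,0,0.007,-0.18,0,0,0,0,0.01,-0.24,0,0,0,0,0.012,-0.28,0,0,0,0,0.012,-0.28,0,0,0,0]

```text
time_s: 28.32
position: [0.4995, -0.0533, 0.1579]
eef_rot: [0.002, 0.997, -0.072, 0.001]
ft_force: [-4.8, -4.1, 1.8]
gripper_width: 0.04
finger_force: 2.2
```

```bash
cat > wh.py <<'E'
from h import *
import os,sys
im=snapshot("scene")[150:235,150:228].astype(float);o=bot.get_obs()
if not os.path.exists("ref.npy"): np.save("ref.npy",im)
np.save("last.npy",im) if not os.path.exists("last.npy") else None
r=np.load("ref.npy");l=np.load("last.npy");np.save("last.npy",im)
print(o["time_s"],"pos",o["position"],"F",o["ft_force"],"vs ref",np.abs(im-r).mean(),"vs last",np.abs(im-l).mean())
E
python3 wh.py; python3 wh.py
```

```text
28.375 pos [ 0.4995 -0.0535  0.1579] F [-4.2585 -4.0312  1.3389] vs ref 0.0 vs last 0.0
28.425 pos [ 0.4994 -0.0537  0.1578] F [-3.7628 -3.391   0.8605] vs ref 2.0128205128205128 vs last 2.0128205128205128
```

Emit:
apply_moves:
  motion: [0.002,-0.03,0,0,0,0,0.003,-0.06,0,0,0,0,0.004,-0.07,0,0,0,0]

```text
time_s: 28.8
position: [0.5032, -0.0402, 0.1579]
eef_rot: [0.002, 0.997, -0.072, 0.002]
ft_force: [1.8, -5.7, -1.9]
gripper_width: 0.0405
finger_force: 2.8
```

```bash
python3 wh.py; python3 wh.py
```

```text
28.85 pos [ 0.5032 -0.0402  0.158 ] F [ 1.0636 -5.1757 -2.4396] vs ref 4.995927601809955 vs last 4.9075917546505785
28.9 pos [ 0.5032 -0.0403  0.1579] F [-0.4263 -6.4852 -1.515 ] vs ref 5.268728004022122 vs last 2.23298139768728
```

Emit:
apply_moves:
  motion: [0.001,-0.012,0,0,0,0,0.003,-0.025,0,0,0,0]

```text
time_s: 29.15
position: [0.5039, -0.0382, 0.1578]
eef_rot: [0.005, 0.997, -0.071, 0.002]
ft_force: [-6.2, -31.7, -1.3]
gripper_width: 0.0406
finger_force: 16.5
```

```bash
python3 wh.py
```

```text
29.2 pos [ 0.5038 -0.0384  0.1578] F [ -3.7786 -24.5487  -1.6563] vs ref 6.112066365007541 vs last 3.4644544997486175
```

Emit:
apply_moves:
  motion: [0,0,0,0,0,0,0,0,0,0,0,0]

```text
time_s: 29.45
position: [0.5038, -0.0384, 0.1578]
eef_rot: [0.004, 0.997, -0.072, 0.002]
ft_force: [-4.2, -24.9, -2.1]
gripper_width: 0.0407
finger_force: 12.3
```

```bash
python3 wh.py
```

```text
29.5 pos [ 0.5038 -0.0384  0.1578] F [ -4.2643 -25.2386  -1.5847] vs ref 7.274358974358974 vs last 3.5971845148315738
```

Emit:
apply_moves:
  motion: [0,0.007,0,0,0,0,0,0.007,0,0,0,0]

```text
time_s: 29.75
position: [0.5038, -0.0386, 0.1579]
eef_rot: [0.003, 0.997, -0.072, 0.002]
ft_force: [-2.1, -16.0, -2.1]
gripper_width: 0.0402
finger_force: 8.1
```

```bash
python3 wh.py
```

```text
29.8 pos [ 0.5037 -0.0386  0.1578] F [ -1.7726 -15.5557  -2.3401] vs ref 7.271442936148818 vs last 3.902865761689291
```

Emit:
apply_moves:
  motion: [0,0,0,0,0,0,0,0,0,0,0,0]

```text
time_s: 30.05
position: [0.5038, -0.0386, 0.1579]
eef_rot: [0.003, 0.997, -0.072, 0.002]
ft_force: [-2.9, -16.2, -1.4]
gripper_width: 0.0406
finger_force: 8.2
```

```bash
python3 wh.py
```

```text
30.1 pos [ 0.5038 -0.0386  0.1579] F [ -2.4122 -16.6149  -1.888 ] vs ref 7.52262443438914 vs last 4.306787330316742
```

Emit:
apply_moves:
  motion: [0,0,0,0,0,0,0,0,0,0,0,0]

```text
time_s: 30.35
position: [0.5037, -0.0386, 0.1578]
eef_rot: [0.003, 0.997, -0.072, 0.002]
ft_force: [-1.7, -16.4, -2.4]
gripper_width: 0.0403
finger_force: 8.2
```

```bash
python3 wh.py
```

```text
30.4 pos [ 0.5037 -0.0386  0.1578] F [ -2.6493 -16.0891  -1.2232] vs ref 6.685771744595274 vs last 4.389793866264455
```

Emit:
apply_moves:
  motion: [0,0,0,0,0,0,0,0,0,0,0,0]

```text
time_s: 30.65
position: [0.5038, -0.0386, 0.1578]
eef_rot: [0.003, 0.997, -0.072, 0.002]
ft_force: [-2.8, -16.3, -1.5]
gripper_width: 0.0403
finger_force: 8.2
```

```bash
python3 wh.py
```

```text
30.7 pos [ 0.5037 -0.0386  0.1579] F [ -4.2071 -16.1254  -1.6723] vs ref 5.794017094017094 vs last 4.047712418300653
```

Emit:
apply_moves:
  motion: [0,0,0,0,0,0,0,0,0,0,0,0]

```text
time_s: 30.95
position: [0.5037, -0.0386, 0.1578]
eef_rot: [0.003, 0.997, -0.072, 0.002]
ft_force: [-2.8, -15.4, -1.9]
gripper_width: 0.04
finger_force: 8.2
```

```bash
python3 wh.py
```

```text
31.0 pos [ 0.5037 -0.0386  0.1579] F [ -2.4789 -15.4271  -1.9532] vs ref 4.301458019105078 vs last 3.5735042735042737
```

Emit:
apply_moves:
  motion: [0,0,0,0,0,0,0,0,0,0,0,0]

```text
time_s: 31.25
position: [0.5037, -0.0386, 0.1578]
eef_rot: [0.003, 0.997, -0.072, 0.002]
ft_force: [-1.9, -15.3, -1.9]
gripper_width: 0.0401
finger_force: 8.2
```

```bash
python3 wh.py
```

```text
31.3 pos [ 0.5038 -0.0386  0.1579] F [ -1.6533 -17.1023  -2.1145] vs ref 4.022523881347411 vs last 3.2361990950226245
```

Emit:
apply_moves:
  motion: [0,0,0,0,0,0,0,0,0,0,0,0]

```text
time_s: 31.55
position: [0.5038, -0.0386, 0.1579]
eef_rot: [0.003, 0.997, -0.072, 0.002]
ft_force: [-2.5, -16.1, -2.4]
gripper_width: 0.0403
finger_force: 8.2
```

```bash
python3 wh.py
```

```text
31.6 pos [ 0.5038 -0.0386  0.1579] F [ -1.9889 -16.5191  -1.8286] vs ref 5.1237305178481645 vs last 3.0778783308195075
```

Emit:
apply_moves:
  motion: [0,0,0,0,0,0,0,0,0,0,0,0]

```text
time_s: 31.85
position: [0.5038, -0.0386, 0.1579]
eef_rot: [0.003, 0.997, -0.072, 0.002]
ft_force: [-2.2, -16.2, -2.0]
gripper_width: 0.0407
finger_force: 8.2
```

```bash
python3 wh.py
```

```text
31.9 pos [ 0.5037 -0.0386  0.1578] F [ -2.9882 -17.0872  -1.4287] vs ref 5.902765208647562 vs last 3.103720462543992
```

Emit:
apply_moves:
  motion: [0,0,0,0,0,0,0,0,0,0,0,0]

```text
time_s: 32.15
position: [0.5038, -0.0386, 0.1578]
eef_rot: [0.003, 0.997, -0.072, 0.002]
ft_force: [-2.6, -16.7, -0.9]
gripper_width: 0.0405
finger_force: 8.2
```

```bash
python3 wh.py
```

```text
32.2 pos [ 0.5038 -0.0386  0.1579] F [ -2.4635 -16.6009  -0.6427] vs ref 6.651382604323781 vs last 2.982302664655606
```

Emit:
apply_moves:
  motion: [0,0,0,0,0,0,0,0,0,0,0,0,0,0,0,0,0,0,0,0,0,0,0,0]

```text
time_s: 32.7
position: [0.5037, -0.0386, 0.1578]
eef_rot: [0.003, 0.997, -0.072, 0.002]
ft_force: [-2.6, -16.0, -2.0]
gripper_width: 0.0403
finger_force: 8.2
```

```bash
python3 wh.py
```

```text
32.75 pos [ 0.5038 -0.0386  0.1578] F [ -2.7024 -15.9572  -2.1555] vs ref 7.294972347913524 vs last 3.852136752136752
```

Emit:
apply_moves:
  motion: [0,0.1,0,0,0,0,0,0.2,0,0,0,0,0,0.3,0,0,0,0,-0.01,0.36,0,0,0,0,-0.014,0.375,0,0,0,0,-0.014,0.375,0,0,0,0]

```text
time_s: 33.5
position: [0.4902, -0.1101, 0.1579]
eef_rot: [0.001, 0.997, -0.072, 0.002]
ft_force: [0.3, 1.0, -0.2]
gripper_width: 0.0402
finger_force: 0.0
```

```bash
python3 wh.py;python3 wh.py; python3 -c "
from station import bot;print(bot.get_obs()['finger_force'])"
```

```text
33.55 pos [ 0.4903 -0.11    0.1578] F [-0.5468  0.0694  0.3235] vs ref 8.169582704876822 vs last 5.863247863247863
33.6 pos [ 0.4903 -0.11    0.1578] F [-0.8491  0.4577  0.1563] vs ref 8.170437405731523 vs last 1.3258421317244846
0.0
```

Emit:
apply_moves:
  motion: [0,0,-0.25,0,0,0,0,0,-0.5,0,0,0,0,0,-0.8,0,0,0,0,0,-0.8,0,0,0,0,0,-0.8,0,0,0]

```text
time_s: 34.22
position: [0.4895, -0.1096, 0.317]
eef_rot: [0.001, 0.997, -0.072, 0.001]
ft_force: [-0.5, -0.5, -0.4]
gripper_width: 0.0396
finger_force: 0.0
```

```bash
python3 wh.py; python3 wh.py
python3 - <<'E'
from h import *
def blob(im):
    h=cv2.cvtColor(im,cv2.COLOR_BGR2HSV)[125:175,235:268];m=((h[...,0]<6)|(h[...,0]>174))&(h[...,1]>150)&(h[...,2]>90);y,x=np.nonzero(m);return x.mean()+235,y.mean()+125,m.sum()
a=cv2.imread("pics/scene0.png");b=snapshot("scene");print(blob(a),blob(b))
a,b=[cv2.GaussianBlur(i,(5,5),0) for i in(a,b)]
d=(np.abs(a.astype(int)-b).max(2)>45).astype(np.uint8)
n_,l,s_,c=cv2.connectedComponentsWithStats(d);print([s_[i].tolist() for i in range(1,n_) if s_[i,4]>40])
E
```

```text
34.275 pos [ 0.4893 -0.1096  0.3164] F [-0.7508 -0.8235 -0.8647] vs ref 9.480744092508798 vs last 2.918753142282554
34.325 pos [ 0.4892 -0.1097  0.3163] F [-0.2782  0.2759  0.4755] vs ref 9.51342383107089 vs last 1.3483157365510308
(np.float64(250.29032258064515), np.float64(141.0), np.int64(31)) (np.float64(251.14285714285714), np.float64(141.57142857142858), np.int64(14))
[[211, 0, 18, 14, 159], [224, 0, 92, 109, 4435], [297, 0, 10, 11, 61], [408, 0, 34, 17, 357], [387, 0, 80, 139, 2768], [246, 6, 14, 18, 152], [317, 11, 43, 100, 2726], [369, 14, 9, 21, 117], [399, 15, 29, 46, 690], [210, 53, 22, 24, 217], [264, 71, 55, 52, 1613], [304, 101, 28, 26, 450], [251, 106, 10, 9, 66], [224, 127, 76, 51, 1338], [304, 135, 45, 30, 488], [351, 141, 50, 26, 811], [186, 166, 15, 13, 50], [245, 200, 8, 10, 58]]
```

```bash
python3 -c "
from station import ticket;print(ticket.sign_off())"
```

```text
the job is handed in; nothing more can be done
None
```

I wound the spring until the key came up solid, held the brake lever against its stop for about 3.6 s while the wheel made clearly more than one turn, then let it spring back so the wheel stood still, and handed the job in at about 34 s with nothing touching. On the way the grip slipped off the key once at its stop, so I re-gripped and re-wound it. The hand-in returned no verdict.

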